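# Reset a jammed grain mill and re-zero its burr screw

### The arm

A 6-joint arm with a two-finger parallel gripper is mounted at the origin on the work surface. World frame = base frame: x ahead of the robot, y to its left, z up, the work surface at z = 0. Lengths are in mm, angles in rad, forces in N, time in s.
With the tool pointing down it reaches from about 350 to 975 mm from the base axis. Payload 7.1 kg.
Tool frame: the origin (TCP) lies between the finger pads; the fingertips stand 17 mm ahead of it and the grasp point (between the pads) lies 2 mm behind it; z points along the fingers, y is the line along which they close (so a half turn about z gives the same grasp; the last joint's range is limited). The gripper opens to 88 mm and grips with 3 to 60 N. Pads are 20 mm wide; open, the fingers measure 115 mm over their backs; the gripper's body (75 mm by 178 mm) begins 61 mm behind the grasp point.
Start: joints at [1.31, 0.423, 1.63, -0, 1.089, -0.019], TCP at [149.625, 606.809, 239.675] pointing down, gripper open.
Joint ranges: [-3, 3], [-0.9, 2.11], [0.09, 2.58], [-1.31, 4.45], [0.11, 2.69], [-2.54, 2.54]. Speed limits (rad/s): [2.39, 2.39, 3.01, 3.14, 3.14, 3.14].

### API

Orientations are given as a rotation vector (axis times angle).
In Python, from workcell import ctrl, cams, order gives the robot as it stands (ctrl), with the cameras (cams) and the job (order).
- The arm moves only by the shell command python3 jog.py [OPENING], which reads ROWS from standard input. ROWS is a JSON list that holds a single list of rows (three levels of brackets), with 1 to 5 rows, each of 6 numbers: dx, dy, dz in fractions of the full range, 1 being 750 mm, then a rotation vector rx, ry, rz in fractions of the full range, 1 being pi/2 rad; each row shifts and turns the commanded pose from where the row before left it, along the tool's axes as they then stand; what a row does not reach is not made up. A row lasts 1/12 s, in which the tool goes at most 41.7 mm and 0.125 rad, less where a joint would pass 70% of its speed; a pose out of reach is approached as far as the arm can. OPENING is the finger opening in mm, set as the command begins (- or left out keeps the last). The fingers move at their own pace and stop on an object; the grip force is fixed at half the most. Time passes only in rows, so rows that do not move let the fingers close. It prints the time, the measured TCP pose, the force, the opening and the grip force at its end. Shift and turn numbers lie between -1 and 1, and a call with a number outside is refused. Input that does not fit is refused with a message, and nothing moves.
- ctrl.get_obs(): the state, without advancing time (a new reading comes with each control period).
- cams.get_image(name): name is "scene" or "top" or "wrist"; returns a dict with "img" (480x640x3 uint8, red, green, blue), "fx", "fy", "cx", "cy" (pixels), "R" (3x3) and "t" (3): a world point X has camera coordinates R X + t. Camera axes: x right, y down, z forward; pixel columns grow to the right and rows downward; lengths in mm; the calibration is good to about 2 mm. A picture is of the moment at which its call begins. There is no depth.
- order.close_job(): hands the job in; it is judged then, once.
The state is a dict: "t": time; "qpos": joint angles; "qvel": joint speeds; "joint_torque": joint torques, N m; "ee_pos": TCP position; "orientation": TCP orientation; "ft_force": force on the tool from outside, world axes, zero at the start; "moment": the same for the moment, N m; "width": finger opening in mm; "grasp_force": force on a finger pad.
Only numpy, scipy, OpenCV 4.12 (cv2) and the standard library are available. Lean on these libraries where they do the work, as an engineer would, in place of code of your own. Each camera call takes 0.05 s, during which the arm holds its last target. There are 200 camera calls.

### The job

The pantry grain mill has jammed and tripped. Push the red mushroom button fully down and let it spring back up, then turn its head clockwise (seen from above) as far as it goes to reset it. Next re-zero the burrs: turn the brass thumbscrew clockwise until it seats, then back it off a quarter turn and finish with the gripper still holding the thumbscrew there, while I tighten the lock nut; leave the jars and the bottle where they stand.

Things in the scene. Friction and masses are not known exactly. Their poses are not given: they have to be found in the camera images.
- mill: Fixed grain mill: steel housing 240 (x) x 340 (y) mm, flat black deck 100 mm above the worktop. Origin: centre of its underside; its front (flour drawer) faces own -x. Steel hopper, 100 mm across, 50 mm above the deck, 62 mm behind (+x of) centre. The red button and brass thumbscrew stand on the deck, about 50 mm in front of centre, 85 mm to either side (+-10 mm); which is left or right varies.
- wing_mid (a point): Middle of the brass two-winged thumbscrew head, on its vertical turning axis, 40 mm above the deck. Head: upright bar 46 mm long (own x), 12 mm thick (own y), 24 to 54 mm above the deck; turns in place, no rise or sink. White dot: +x end of its top. Below: stem 9 mm across; fixed collar 60 mm wide, 6 mm high; lock nut 36 mm wide, up to 12 mm above the deck.
- screw (a joint): Turning angle of the thumbscrew, rad; grows clockwise seen from above. It seats against a hard stop at 3.0; starts 1.0 to 2.6 rad short of that. It turns with light friction (about 0.06 N m), and stays where it is left.
- stop_top (a point): Centre of the top of the red mushroom button: round head 42 mm across, 20 mm high, its top 46 mm above the deck when up, on a 20 mm stem over a yellow collar 60 mm wide, 8 mm high (black centre ring up to 12 mm). A white bar on top, with a diamond at its +x end, turns with the head.
- stop_press (a joint): How far the mushroom button is pressed, m: 0 is up, 0.008 is fully down. A spring returns it when let go (about 2 N at first, 6 N fully down).
- stop_turn (a joint): Turning angle of the mushroom's head, rad; grows clockwise seen from above, starts at 0 to 0.2; reset is at its hard stop at 1.4. Light friction (about 0.05 N m); it stays where it is left. It can be gripped by its rim from above and turned.
- nut_jar: Bystander: jar with a white cap, 80 mm across, 125 mm high, beside the mill. Origin: centre of its underside.
- oil_bottle: Bystander: green bottle with a black cap, 60 mm across, 200 mm high, beside the mill. Origin: centre of its underside.
- spice_jar: Bystander: small jar with a yellow cap, 60 mm across, 85 mm high, beside the mill. Origin: centre of its underside.

How it is judged (in metres and radians):
On the way, in this order (a step that is already met when the one before it is completed fails the run):
1. the red mushroom button is pushed fully down (value of joint stop_press above 0.0065 m), for 0.1 s.
2. the button is back up and its head is turned clockwise to its stop (value of joint stop_turn above 1.25 rad and value of joint stop_press below 0.003 m), for 0.1 s.
3. the thumbscrew is turned clockwise until it seats (value of joint screw above 2.93 rad), for 0.1 s.
At the end, for the whole second after the job is handed in: Thumbscrew a quarter turn back from its seat (1.43 rad, within 0.26), still, gripped with over 3 N; mushroom button up (within 3 mm), its head still turned to reset (over 1.2 rad); jars and bottle upright (within 0.2 rad) and within 30 mm of where they stood (value of joint screw between 1.17 and 1.69 rad and velocity of joint screw between -0.1 and 0.1 rad/s and contact force between screw and the fingers above 3 N and value of joint stop_turn above 1.2 rad and value of joint stop_press below 0.003 m and distance of each of nut_jar, oil_bottle, spice_jar from where it was at the start of the episode below 0.03 m and angle between each of nut_jar, oil_bottle, spice_jar's own z axis and vertical below 0.2 rad); the arm keeps its last pose, push and grip.
It fails at once if a jar or the bottle is shoved or tipped (distance of any of nut_jar, oil_bottle, spice_jar from where it was at the start of the episode above 0.05 m or angle between any of nut_jar, oil_bottle, spice_jar's own z axis and vertical above 0.4 rad).
It also fails if it takes over 58 s, if anything falls off the work surface, if the arm or the gripper's body presses on something with over 40 N, if the wrist force passes 120 N, or if a joint passes its speed limit or range.

## Working session

There is one attempt and no reset: what is moved stays moved. The work goes in short steps, Python scripts to look and compute and a shell command to move; the robot and the scene stay as the last step left them, time stands still between calls to the robot, and variables do not carry over. Pictures are saved under pics/ and viewed, at most 10 in all, crops included, and the job is handed in when it is done.

```bash
ls; mkdir -p pics; cat > h.py <<'E'
import numpy as np, cv2
from workcell import ctrl, cams, order
from scipy.spatial.transform import Rotation as Ro
def grab(n,save=None):
    d=cams.get_image(n); d['bgr']=cv2.cvtColor(np.asarray(d['img']),cv2.COLOR_RGB2BGR)
    if save: cv2.imwrite(f'pics/{save}.png',d['bgr'])
    return d
def ray(d,u,v):
    R=np.array(d['R']);t=np.array(d['t']); c=-R.T@t
    r=R.T@np.array([(u-d['cx'])/d['fx'],(v-d['cy'])/d['fy'],1]); return c,r/np.linalg.norm(r)
def plane(d,u,v,z):
    c,r=ray(d,u,v); return c+r*(z-c[2])/r[2]
def tri(obs):
    A=np.zeros((3,3));b=np.zeros(3)
    for d,u,v in obs:
        c,r=ray(d,u,v);P=np.eye(3)-np.outer(r,r);A+=P;b+=P@c
    X=np.linalg.solve(A,b); res=[np.linalg.norm((np.eye(3)-np.outer(ray(d,u,v)[1],ray(d,u,v)[1]))@(X-ray(d,u,v)[0])) for d,u,v in obs]
    return X,res
E
python3 - <<'E'
from h import *
for n in('top','scene'):
    d=grab(n,n); print(n,d['fx'],-np.array(d['R']).T@np.array(d['t']))
o=ctrl.get_obs();print(o)
E
```

```text
jog.py
pics
workcell.py
top 606.3050368735558 [ 409.42696374   34.10732002 1390.79593757]
scene 562.9844234676364 [1111.29622379 -601.57507547  655.76539566]
{'t': 0.1, 'qpos': array([ 1.31000148e+00,  4.23798143e-01,  1.63061031e+00,  2.23468322e-05,
        1.08858993e+00, -1.90173270e-02]), 'qvel': array([ 0.00092814, -0.00083956, -0.00097142, -0.00274441, -0.00090187,
        0.00020763]), 'joint_torque': array([ 5.33441726e-04, -5.45612097e+01, -2.74323481e+01,  6.46149111e-02,
        1.87499088e-02, -1.95877328e-05]), 'ee_pos': array([149.49900809, 606.36179883, 238.95963841]), 'orientation': array([-3.78848971e-01, -3.11844806e+00,  2.18205901e-03]), 'ft_force': array([-0.59618063, -0.09989853, -0.35906992]), 'moment': array([-0.04024807, -0.0215272 ,  0.01439291]), 'grasp_force': 0.0, 'width': 87.60377354300788}
```

View pics/top.png

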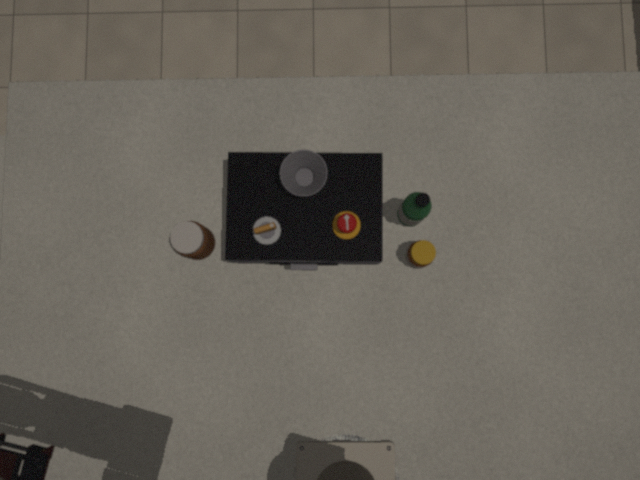

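View pics/scene.png

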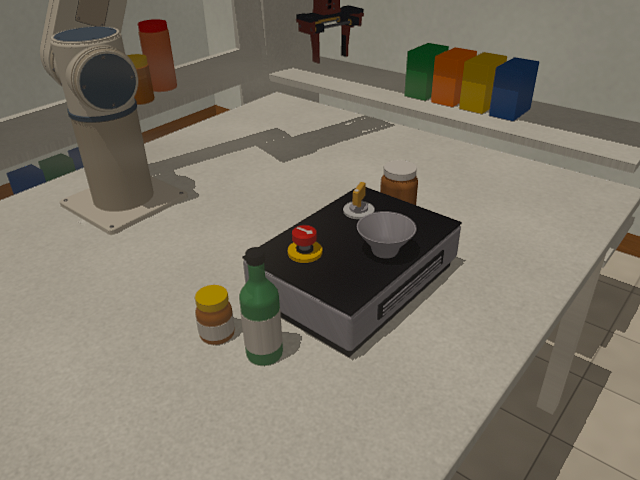

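The top view shows the thumbscrew on the left at about (265,229) and the red button at (347,223). The bottle (415,207) and spice jar (422,253) are to the right, the nut jar (190,238) is to the left, and the mill is nearly axis-aligned. Next I measure them.

```bash
cat > m.py <<'E'
from h import *
def blobs(m,mn=6):
    n,l,s,c=cv2.connectedComponentsWithStats(m.astype(np.uint8)); 
    return [(int(s[i,4]),c[i].round(1).tolist(),s[i,:4].tolist(),l==i) for i in range(1,n) if s[i,4]>=mn]
def masks(d,box):
    x0,y0,x1,y1=box; hsv=cv2.cvtColor(d['bgr'],cv2.COLOR_BGR2HSV); H,S,V=[hsv[...,i].astype(int) for i in range(3)]
    r=np.zeros(H.shape,bool); r[y0:y1,x0:x1]=1
    return dict(red=r&((H<6)|(H>174))&(S>150)&(V>70),brass=r&(H>8)&(H<24)&(S>90)&(V>60),white=r&(S<60)&(V>150))
E
python3 - <<'E'
from m import *
for n,bb,br in(('top',(245,210,290,248),(325,205,370,245)),('scene',(340,175,378,222),(285,220,330,265))):
    d=grab(n)
    for k,box in(('brass',bb),('white',bb),('red',br),('white',br)):
        for b in blobs(masks(d,box)[k]): 
            print(n,k,b[:3], plane(d,*b[1],{'brass':154,'red':146,'white':150}[k]).round(1))
    cv2.imwrite(f'pics/{n}c.png',np.hstack([cv2.resize(d['bgr'][b[1]:b[1]+40,b[0]:b[0]+45],None,fx=8,fy=8,interpolation=0) for b in (bb,br)]))
E
```

```text
top brass (121, [263.5, 228.4], [254, 223, 22, 11]) [566.  164.3 154. ]
top red (189, [346.3, 223.5], [338, 214, 18, 18]) [575.3  -6.6 146. ]
scene brass (226, [358.6, 194.1], [352, 182, 14, 26]) [586.9 138.6 154. ]
scene white (524, [356.9, 182.0], [340, 175, 38, 22]) [552.1 181.2 150. ]
scene white (122, [357.5, 210.5], [344, 203, 30, 13]) [616.1  95.3 150. ]
scene red (389, [303.6, 235.6], [292, 225, 25, 21]) [589.7 -19.6 146. ]
scene white (90, [290.2, 223.0], [285, 220, 16, 10]) [550.2  -8.4 150. ]
scene white (23, [305.3, 230.5], [297, 228, 15, 6]) [585.9 -10.6 150. ]
```

```bash
python3 - <<'E'
import cv2,numpy as np
cv2.imwrite('pics/cc.png',np.vstack([cv2.imread('pics/topc.png')[:, :720],cv2.imread('pics/scenec.png')[:,:720]])[:600])
a=[cv2.resize(cv2.imread(f'pics/{n}c.png'),(720,300),interpolation=cv2.INTER_NEAREST) for n in('top','scene')]
cv2.imwrite('pics/cc.png',np.vstack(a))
E
```

```text
(no output)
```

View pics/cc.png

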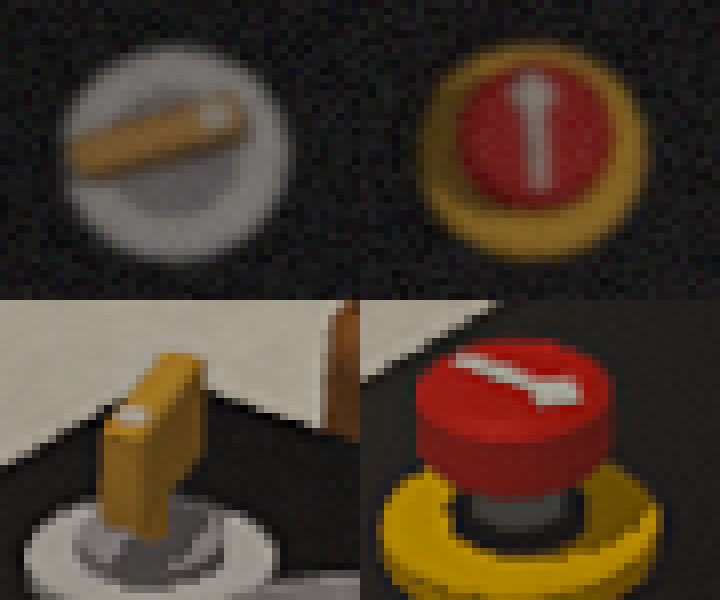

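The crop shows the wing's dot at its right (−y) end with the bar tilted about 15°. The button's diamond points at +x. Both heads are clear. I'll triangulate the heads and place the bystanders and mill edges.

```bash
python3 - <<'E'
from m import *
t=grab('top');s=grab('scene')
# crop px -> image px (8px per source, crop stretched: top 45 cols->360, 40rows? shape) 
H,W=38,45
def px(x,y,b,rows): return (b[0]+x/8-0.5, b[1]+y*rows/300-0.5)
tb,rb=(245,210),(325,205); sb,sr=(340,175),(285,220)
import cv2
print(cv2.imread('pics/topc.png').shape,cv2.imread('pics/scenec.png').shape)
E
python3 - <<'E'
from m import *
t=grab('top');s=grab('scene')
for n,p,z in [('bottlecap',(422,200),200),('spice cap',(424,252),85),('nutcap',(186,236),125),('mill corner TL',(229,153),100),('TR',(382,153),100),('BR',(382,262),100),('BL',(226,262),100),('wing dot',(271.4,224.2),154)]:
    print(n,plane(t,*p,z).round(0))
print('mill yaw deg',np.degrees(np.arctan2(*(plane(t,229,153,100)-plane(t,382,153,100))[:2])))
E
```

```text
(320, 720, 3) (320, 720, 3)
bottlecap [ 613. -155.  200.]
spice cap [ 520. -175.   85.]
nutcap [555. 331. 125.]
mill corner TL [740. 246. 100.]
TR [735. -88. 100.]
BR [498. -83. 100.]
BL [501. 250. 100.]
wing dot [575. 148. 154.]
mill yaw deg 0.8464551937059991
```

```bash
python3 - <<'E'
from m import *
t=grab('top');s=grab('scene')
print('button',tri([(t,346.4,222.8),(s,303.9,230.8)]))
print('dot',tri([(t,271.4,224.8),(s,355.75,189.8)]))
o=ctrl.get_obs();R=Ro.from_rotvec(o['orientation']).as_matrix();print(R.round(3),o['ee_pos'])
X=np.array([575,-7,260]);print((R.T@(X-o['ee_pos'])).round(1))
w=grab('wrist');c=-np.array(w['R']).T@np.array(w['t']);print('wristcam in tool',(R.T@(c-o['ee_pos'])).round(1))
print((np.array(w['R'])@R).round(3),w['fx'],w['cx'],w['cy'])
E
```

```text
button (array([577.67557399,  -6.25269325, 143.80774021]), [np.float64(0.8759669639883819), np.float64(0.8759669639883197)])
dot (array([573.382033  , 148.00363347, 154.38423982]), [np.float64(0.15829581279626492), np.float64(0.15829581279647126)])
[[-0.971  0.239  0.   ]
 [ 0.239  0.971 -0.   ]
 [-0.    -0.    -1.   ]] [149.63842727 606.78996361 239.65623216]
[-559.9 -494.1  -20.3]
wristcam in tool [  80.7    0.5 -144.9]
[[ 0.001  1.    -0.   ]
 [-0.957  0.001 -0.291]
 [-0.291  0.     0.957]] 378.50814187128617 319.9765279987066 232.73593119557427
```

The manual's scale: shifts go in shares of 750 mm and turns go in shares of pi/2 rad. Converting my numbers, -30 mm is -0.04, -26.5 mm is -0.0353.

```bash
echo '[[[-0.04, -0.0353, 0, 0, 0, 0], [-0.04, -0.0353, 0, 0, 0, 0], [-0.04, -0.0353, 0, 0, 0, 0], [-0.04, -0.0353, 0, 0, 0, 0], [-0.04, -0.0353, 0, 0, 0, 0]]]' | python3 jog.py 88; echo '[[[-0.04, -0.0353, 0, 0, 0, 0], [-0.04, -0.0353, 0, 0, 0, 0], [-0.04, -0.0353, 0, 0, 0, 0], [-0.04, -0.0353, 0, 0, 0, 0], [-0.04, -0.0353, 0, 0, 0, 0]]]' | python3 jog.py; echo '[[[-0.04, -0.0353, 0, 0, 0, 0], [-0.04, -0.0353, 0, 0, 0, 0], [-0.04, -0.0353, 0, 0, 0, 0], [-0.04, -0.0353, 0, 0, 0, 0], [-0.04, -0.0353, 0, 0, 0, 0]]]' | python3 jog.py; echo '[[[-0.04, -0.0353, 0, 0, 0, 0], [-0.04, -0.0353, 0, 0, 0, 0], [-0.04, -0.0353, 0, 0, 0, 0], [0, 0, 0, 0, 0, 0], [0, 0, 0, 0, 0, 0]]]' | python3 jog.py
cat > w.py <<'E'
from m import *
import sys
w=grab('wrist',sys.argv[1]); o=ctrl.get_obs(); print(o['ee_pos'].round(1),o['qpos'].round(2),o['orientation'].round(3))
mk=masks(w,(0,0,640,480))
for k in('red','brass'):
    for b in blobs(mk[k],150): print(k,b[:3],plane(w,*b[1],{'red':140,'brass':150}[k]).round(1))
E
python3 w.py w1
```

```text
t: 0.97
ee_pos: [264.1, 440.8, 239.8]
orientation: [0.378, 3.119, 0.001]
ft_force: [0.2, 0.2, 0.1]
width: 87.8
grasp_force: 0.0
t: 1.38
ee_pos: [378.2, 276.0, 240.0]
orientation: [0.378, 3.118, 0.001]
ft_force: [0.6, 1.2, -0.3]
width: 87.8
grasp_force: 0.0
t: 1.8
ee_pos: [492.3, 111.2, 240.0]
orientation: [0.379, 3.118, 0.0]
ft_force: [1.1, 1.0, 0.6]
width: 87.7
grasp_force: 0.0
t: 2.22
ee_pos: [560.5, 12.6, 239.5]
orientation: [0.384, 3.118, 0.0]
ft_force: [-1.3, 0.8, -0.4]
width: 87.7
grasp_force: 0.0
[559.6  13.8 239.4] [ 0.    0.33  1.78  0.    1.04 -1.32] [-0.382 -3.118 -0.   ]
red (2454, [300.0, 267.3], [270, 237, 60, 63]) [575.5  -4.8 140. ]
brass (2642, [549.2, 196.8], [504, 172, 92, 55]) [563.6 161.1 150. ]
brass (1928, [124.4, 209.5], [72, 183, 78, 71]) [ 506.5 -101.4  150. ]
brass (2214, [303.4, 238.5], [263, 215, 78, 66]) [552.7   4.  150. ]
brass (1554, [102.9, 391.0], [86, 352, 44, 77]) [ 631.6 -170.4  150. ]
brass (1560, [537.0, 391.0], [511, 352, 44, 77]) [709.6 141.9 150. ]
brass (6947, [483.0, 464.0], [291, 448, 349, 27]) [769.5  94.7 150. ]
```

View pics/w1.png

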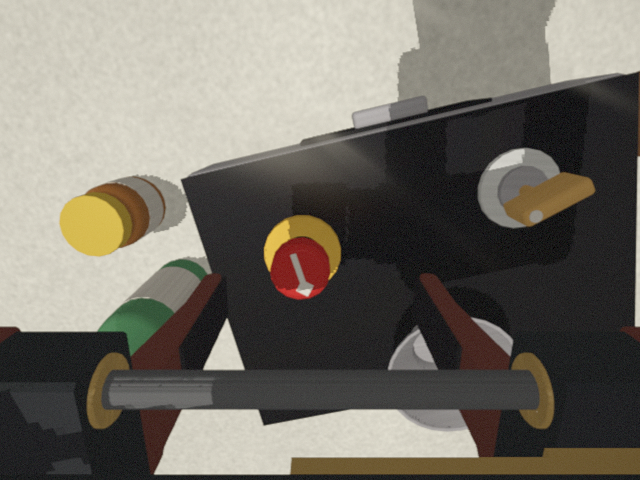

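The wrist view shows the red head at (300,267). The wing's white dot is at (536,216), with its far top end near (588,181).

```bash
python3 - <<'E'
from m import *
t=grab('top');s=grab('scene');w=grab('wrist')
b=masks(w,(260,220,345,310))['red'].astype(np.uint8)
c=max(cv2.findContours(b,0,1)[0],key=cv2.contourArea)
print(cv2.minEnclosingCircle(c),cv2.fitEllipse(c))
B,res=tri([(t,346.4,222.8),(s,303.9,230.8),(w,300,268.5)]);print('button',B.round(1),np.round(res,1))
D,res=tri([(t,271.4,224.8),(s,355.75,189.8),(w,536,216)]);print('dot',D.round(1),np.round(res,1))
# brass top face in wrist: brighter brass
hsv=cv2.cvtColor(w['bgr'],cv2.COLOR_BGR2HSV)
m=masks(w,(490,160,610,240))['brass']
x=np.array([plane(w,u,v,D[2])[:2] for v,u in np.argwhere(m)])
r=cv2.minAreaRect(x.astype(np.float32));print(r)
cc=plane(w,300,268.5,B[2]);print(cc)
cv2.imwrite('pics/wz.png',cv2.resize(w['bgr'][150:250,480:620],None,fx=5,fy=5,interpolation=0))
E
```

```text
((296.9877624511719, 271.0836486816406), 31.341625213623047) ((296.8771667480469, 271.7791442871094), (57.886783599853516, 61.59492111206055), 13.438633918762207)
button [576.1  -4.3 141.4] [3.  1.1 2.6]
dot [571.9 150.1 153.7] [2.6 0.6 2.9]
((561.0762329101562, 158.35400390625), (27.240612030029297, 52.67878341674805), 16.910303115844727)
[574.18146554  -2.25872213 141.38490285]
```

View pics/wz.png

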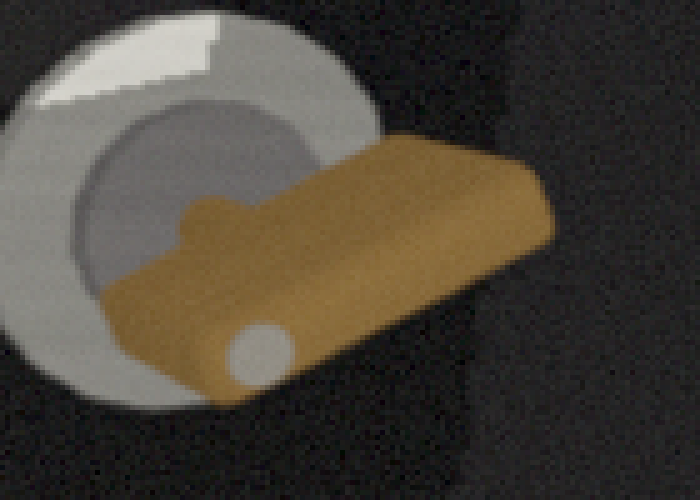

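The zoomed crop shows the wing's top face centred at about (375,285) in the crop, which is image (555,207). The dot is at (532,221).

```bash
python3 - <<'E'
from m import *
t=grab('top');s=grab('scene');w=grab('wrist');o=ctrl.get_obs()
B,res=tri([(t,346.4,222.8),(s,303.9,230.8),(w,297,271.3)]);print('button',B.round(1),np.round(res,1))
D,res=tri([(t,271.4,224.8),(s,355.75,189.8),(w,531.8,220.6)]);print('dot',D.round(1),np.round(res,1))
print('wing',plane(w,555,206.5,D[2]),'btn',plane(w,297,271.3,146))
R=Ro.from_rotvec(o['orientation']).as_matrix();print(o['ee_pos'],R.round(3),o['ft_force'])
T=np.array([577,-5.5,165]);print((R.T@(T-o['ee_pos'])).round(1))
E
```

```text
button [576.8  -5.2 142.5] [1.7 1.  1.4]
dot [573.  148.8 154.4] [1.  0.4 1.2]
wing [567.03328505 164.85737038 154.37647845] btn [574.29973153  -3.69042079 146.        ]
[559.24964784  15.44218552 239.84722682] [[-0.971  0.238  0.   ]
 [ 0.238  0.971  0.   ]
 [-0.     0.    -1.   ]] [-0.19246311  0.30796122  0.30554866]
[-22.2 -16.1  74.8]
```

Scaled: 30 mm is 0.04, -22 mm is -0.0293.

```bash
echo '[[[-0.0293, -0.0213, 0.0067, 0, 0, 0], [0, 0, 0.04, 0, 0, 0], [0, 0, 0.0267, 0, 0, 0], [0, 0, 0.0133, 0, 0, 0], [0, 0, 0, 0, 0, 0]]]' | python3 jog.py 0; echo '[[[0, 0, 0, 0, 0, 0], [0, 0, 0, 0, 0, 0], [0, 0, 0.0053, 0, 0, 0], [0, 0, 0.0053, 0, 0, 0], [0, 0, 0, 0, 0, 0]]]' | python3 jog.py; echo '[[[0, 0, 0.004, 0, 0, 0], [0, 0, 0.004, 0, 0, 0], [0, 0, 0.004, 0, 0, 0], [0, 0, 0.004, 0, 0, 0], [0, 0, 0, 0, 0, 0]]]' | python3 jog.py
```

```text
t: 2.98
ee_pos: [575.5, -5.8, 172.5]
orientation: [-0.377, -3.114, 0.001]
ft_force: [-0.1, 0.3, 0.4]
width: 57.9
grasp_force: 0.0
t: 3.4
ee_pos: [577.1, -6.4, 166.6]
orientation: [0.379, 3.119, -0.0]
ft_force: [-0.4, -0.4, -1.1]
width: 24.7
grasp_force: 0.0
t: 3.82
ee_pos: [577.8, -6.4, 155.3]
orientation: [0.379, 3.118, 0.0]
ft_force: [-0.8, 0.8, 6.5]
width: 0.6
grasp_force: 3.3
```

Scaled: 1.5 mm is 0.002.

```bash
echo '[[[0, 0, 0.002, 0, 0, 0], [0, 0, 0.002, 0, 0, 0], [0, 0, 0, 0, 0, 0], [0, 0, 0, 0, 0, 0]]]' | python3 jog.py
```

```text
t: 4.15
ee_pos: [578.1, -6.4, 154.9]
orientation: [0.379, 3.116, 0.0]
ft_force: [-8.3, 0.7, 30.3]
width: 0.3
grasp_force: 14.7
```

Scaled: -15 mm is -0.02.

```bash
echo '[[[0, 0, -0.02, 0, 0, 0], [0, 0, -0.02, 0, 0, 0], [0, 0, 0, 0, 0, 0], [0, 0, 0, 0, 0, 0], [0, 0, 0, 0, 0, 0]]]' | python3 jog.py 70; echo '[[[0, 0, 0, 0, 0, 0], [0, 0, 0, 0, 0, 0], [0, 0, 0, 0, 0, 0], [0, 0, 0, 0, 0, 0]]]' | python3 jog.py; python3 w.py w2
```

```text
t: 4.57
ee_pos: [576.7, -6.4, 180.7]
orientation: [-0.379, -3.118, 0.0]
ft_force: [0.7, 0.8, 0.2]
width: 30.0
grasp_force: 0.0
t: 4.9
ee_pos: [577.0, -6.4, 181.1]
orientation: [-0.379, -3.118, 0.0]
ft_force: [-0.5, 0.0, 1.1]
width: 57.2
grasp_force: 0.0
[577.1  -6.4 181.3] [-0.03  0.43  1.78  0.    0.93 -1.36] [-0.379 -3.118  0.   ]
red (4217, [320.5, 273.0], [282, 234, 79, 81]) [575.4  -5.2 140. ]
brass (2081, [616.9, 192.5], [586, 163, 54, 58]) [564.9 141.1 150. ]
brass (153, [143.8, 185.6], [122, 164, 31, 52]) [508.6 -74.  150. ]
brass (3103, [100.6, 201.7], [41, 168, 91, 87]) [510.9 -96.7 150. ]
brass (3295, [320.6, 234.2], [272, 206, 98, 75]) [551.5   0.7 150. ]
brass (1176, [177.8, 390.8], [166, 352, 32, 77]) [621.1 -98.2 150. ]
brass (1173, [462.2, 390.8], [444, 352, 31, 77]) [658.9  55.5 150. ]
brass (8540, [430.8, 463.7], [203, 448, 421, 27]) [706.3  30.4 150. ]
```

Scaled: 20 mm is 0.0267, 16 mm is 0.0213.

```bash
echo '[[[0, 0, 0, 0, 0, 0], [0, 0, 0, 0, 0, 0], [0, 0, 0.0213, 0, 0, 0], [0, 0, 0.0267, 0, 0, 0], [0, 0, 0.0133, 0, 0, 0]]]' | python3 jog.py 70; echo '[[[0, 0, 0, 0, 0, 0], [0, 0, 0, 0, 0, 0], [0, 0, 0, 0, 0, 0], [0, 0, 0, 0, 0, 0], [0, 0, 0, 0, 0, 0]]]' | python3 jog.py 30; echo '[[[0, 0, 0, 0, 0, 0], [0, 0, 0, 0, 0, 0]]]' | python3 jog.py
```

```text
t: 5.37
ee_pos: [576.5, -6.4, 134.2]
orientation: [-0.379, -3.117, 0.0]
ft_force: [-0.2, -0.9, -0.5]
width: 69.9
grasp_force: 0.0
t: 5.78
ee_pos: [577.9, -6.3, 136.6]
orientation: [0.379, 3.117, 0.001]
ft_force: [0.4, 1.5, 1.3]
width: 41.0
grasp_force: 30.0
t: 5.95
ee_pos: [577.9, -6.3, 136.4]
orientation: [0.379, 3.117, 0.001]
ft_force: [0.7, 1.2, 1.1]
width: 40.9
grasp_force: 30.0
```

Gripped at 41 mm, so the rim is held. Turning clockwise, which is +rz.

Scaled: 0.12 rad is 0.0764.

```bash
echo '[[[0, 0, 0, 0, 0, 0.0764], [0, 0, 0, 0, 0, 0.0764], [0, 0, 0, 0, 0, 0.0764], [0, 0, 0, 0, 0, 0.0764], [0, 0, 0, 0, 0, 0.0764]]]' | python3 jog.py; echo '[[[0, 0, 0, 0, 0, 0.0764], [0, 0, 0, 0, 0, 0.0764], [0, 0, 0, 0, 0, 0.0764], [0, 0, 0, 0, 0, 0.0764], [0, 0, 0, 0, 0, 0.0764]]]' | python3 jog.py;python3 -c "
from h import *
o=ctrl.get_obs();print(o['qpos'].round(3),o['moment'].round(2))"
```

```text
t: 6.37
ee_pos: [577.9, -6.2, 136.2]
orientation: [1.291, 2.862, 0.001]
ft_force: [2.2, 1.6, 1.6]
width: 41.2
grasp_force: 30.0
t: 6.78
ee_pos: [578.0, -6.2, 136.3]
orientation: [2.08, 2.353, 0.002]
ft_force: [1.6, 2.3, 1.4]
width: 41.3
grasp_force: 30.0
[-0.031  0.492  1.804  0.     0.843 -0.155] [ 0.25 -0.14 -0.01]
```

Scaled: 0.1 rad is 0.0637.

```bash
echo '[[[0, 0, 0, 0, 0, 0.0637], [0, 0, 0, 0, 0, 0.0637], [0, 0, 0, 0, 0, 0], [0, 0, 0, 0, 0, 0]]]' | python3 jog.py;python3 -c "
from h import *
o=ctrl.get_obs();print(o['qpos'].round(3),o['moment'].round(2))"; echo '[[[0, 0, 0, 0, 0, 0.0509], [0, 0, 0, 0, 0, 0.0509], [0, 0, 0, 0, 0, 0], [0, 0, 0, 0, 0, 0]]]' | python3 jog.py;python3 -c "
from h import *
o=ctrl.get_obs();print(o['qpos'].round(3),o['moment'].round(2))"
```

```text
t: 7.12
ee_pos: [578.0, -6.6, 136.2]
orientation: [2.294, 2.144, 0.002]
ft_force: [2.3, -0.4, 1.4]
width: 40.7
grasp_force: 30.0
[-3.200e-02  4.920e-01  1.804e+00 -1.000e-03  8.430e-01  3.600e-02] [-0.15 -0.32  0.49]
t: 7.45
ee_pos: [578.0, -6.3, 136.1]
orientation: [2.457, 1.956, 0.002]
ft_force: [3.6, 1.3, 2.0]
width: 41.1
grasp_force: 30.0
[-0.032  0.492  1.804  0.     0.843  0.195] [ 0.2  -0.51  0.58]
```

Scaled: -40 mm is -0.0533, -30 mm is -0.04, -0.116 rad is -0.0738.

```bash
echo '[[[0, 0, 0, 0, 0, 0], [0, 0, 0, 0, 0, 0], [0, 0, 0, 0, 0, 0], [0, 0, 0, 0, 0, 0], [0, 0, 0, 0, 0, 0]]]' | python3 jog.py 80; echo '[[[0, 0, -0.04, 0, 0, 0], [0, 0, -0.0533, 0, 0, 0], [0, 0, -0.0187, 0, 0, -0.0738], [0, 0, 0, 0, 0, -0.0738], [0, 0, 0, 0, 0, -0.0738]]]' | python3 jog.py; echo '[[[0, 0, 0, 0, 0, -0.0738], [0, 0, 0, 0, 0, -0.0738], [0, 0, 0, 0, 0, 0]]]' | python3 jog.py; python3 - <<'E'
from m import *
o=ctrl.get_obs();R=Ro.from_rotvec(o['orientation']).as_matrix();print(o['ee_pos'],R.round(3),o['qpos'].round(3))
print(R.T@(np.array([567,165,220])-o['ee_pos']))
grab('wrist','w3')
d=grab('top')
for k,box in(('red',(325,205,370,245)),): 
  for b in blobs(masks(d,box)[k]):print(b[:3])
E
```

```text
t: 7.87
ee_pos: [576.7, -6.5, 135.4]
orientation: [-2.462, -1.95, 0.001]
ft_force: [-0.0, 0.4, 0.2]
width: 70.5
grasp_force: 0.0
t: 8.28
ee_pos: [577.9, -6.5, 221.3]
orientation: [2.08, 2.352, 0.003]
ft_force: [0.1, -0.3, 0.2]
width: 80.0
grasp_force: 0.0
t: 8.53
ee_pos: [576.9, -6.5, 219.6]
orientation: [-1.796, -2.577, 0.0]
ft_force: [-0.5, -0.6, 0.0]
width: 79.9
grasp_force: 0.0
[576.94327272  -6.47838452 219.59724998] [[-0.346  0.938 -0.   ]
 [ 0.938  0.346 -0.   ]
 [ 0.    -0.    -1.   ]] [-0.032  0.378  1.754 -0.     1.01  -0.385]
[164.33066924  49.99138909  -0.39925268]
```

View pics/w3.png

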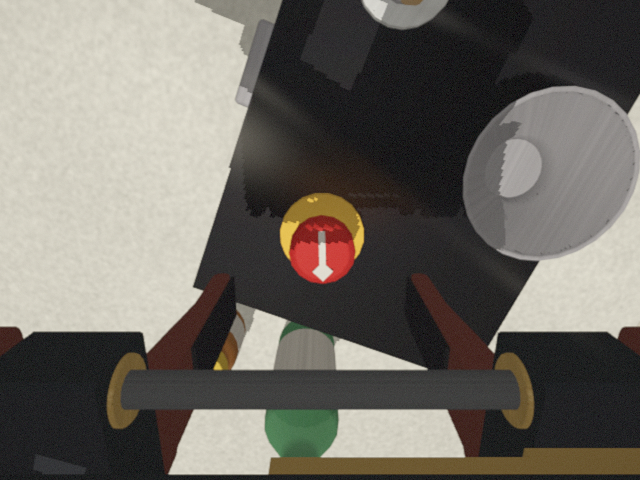

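The wrist view shows the diamond now pointing down in the image, (322,235)→(322,272). I check the turn angle numerically and move over the thumbscrew at the same time.

Scaled: 33 mm is 0.044, 32 mm is 0.0427.

```bash
python3 - <<'E'
from m import *
d=grab('wrist');h=lambda im,box:None
def ang(im,box,d):
    x0,y0,x1,y1=box;hsv=cv2.cvtColor(im,cv2.COLOR_BGR2HSV)[y0:y1,x0:x1]
    m=(hsv[...,1]<90)&(hsv[...,2]>110)
    P=np.array([plane(d,u+x0,v+y0,146)[:2] for v,u in np.argwhere(m)]);c=P.mean(0);w=np.linalg.svd(P-c)[2][0]
    if ((P-c)@w).__pow__(3).sum()<0 : w=-w
    return len(P),c,w,np.degrees(np.arctan2(w[1],w[0]))
print(ang(d['bgr'],(305,225,340,282),d))
t=grab('top');print(ang(cv2.imread('pics/top.png'),(340,212,356,232),t),ang(t['bgr'],(340,212,356,232),t))
E
echo '[[[0.044, 0.0133, 0, 0, 0, 0], [0.044, 0.0133, 0, 0, 0, 0], [0.044, 0.0133, 0, 0, 0, 0], [0.044, 0.0133, 0, 0, 0, 0], [0.0427, 0.0133, 0, 0, 0, 0]]]' | python3 jog.py; echo '[[[0, 0, 0, 0, 0, 0], [0, 0, 0, 0, 0, 0]]]' | python3 jog.py; python3 w.py w4
```

```text
(453, array([578.768689  ,  -8.33503963]), array([-0.36864826,  0.92956897]), np.float64(111.63227592452634))
t: 9.15
ee_pos: [567.8, 166.3, 219.7]
orientation: [-1.805, -2.571, 0.0]
ft_force: [0.8, 0.4, -0.3]
width: 80.3
grasp_force: 0.0
t: 9.32
ee_pos: [567.8, 166.3, 219.5]
orientation: [-1.8, -2.575, 0.0]
ft_force: [0.3, -0.9, 0.4]
width: 79.9
grasp_force: 0.0
[567.9 165.1 219.5] [ 0.26  0.4   1.72 -0.    1.02 -0.09] [-1.802e+00 -2.574e+00  1.000e-03]
red (2048, [253.2, 448.4], [226, 423, 58, 52]) [574.5   2.1 140. ]
brass (3162, [365.6, 39.6], [326, 0, 112, 69]) [548.7 286.1 150. ]
brass (1411, [320.2, 252.7], [308, 215, 24, 82]) [566.8 169.2 150. ]
brass (1450, [121.7, 390.9], [106, 352, 40, 77]) [474.6  29.3 150. ]
brass (1458, [518.2, 390.9], [494, 352, 41, 77]) [727.1 122.  150. ]
brass (513, [235.5, 419.8], [224, 409, 35, 30]) [554.   32.7 150. ]
brass (701, [285.3, 423.4], [261, 409, 37, 38]) [587.5  41.7 150. ]
brass (7629, [472.1, 463.7], [269, 448, 371, 27]) [726.5  54.2 150. ]
brass (249, [181.7, 469.9], [168, 463, 33, 12]) [529.8 -24.3 150. ]<stdin>:6: RuntimeWarning: Mean of empty slice.
  ret = ret.dtype.type(ret / rcount)
Traceback (most recent call last):
numpy.linalg.LinAlgError: 1-dimensional array given. Array must be at least two-dimensional
```

View pics/w4.png

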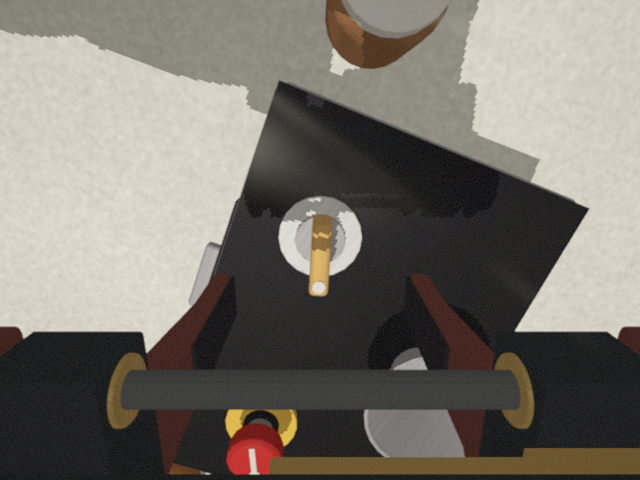

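The wing stands upright in the wrist view at column 320, with the dot at (319,288). It is square to the pads, so I descend and grip.

Scaled: 35 mm is 0.0467, 30 mm is 0.04.

```bash
echo '[[[0, 0, 0.0467, 0, 0, 0], [0, 0, 0.04, 0, 0, 0], [0, 0, 0.0213, 0, 0, 0], [0, 0, 0, 0, 0, 0], [0, 0, 0, 0, 0, 0]]]' | python3 jog.py 60; echo '[[[0, 0, 0, 0, 0, 0], [0, 0, 0, 0, 0, 0], [0, 0, 0, 0, 0, 0], [0, 0, 0, 0, 0, 0], [0, 0, 0, 0, 0, 0]]]' | python3 jog.py 0; echo '[[[0, 0, 0, 0, 0, 0], [0, 0, 0, 0, 0, 0], [0, 0, 0, 0, 0, 0], [0, 0, 0, 0, 0, 0]]]' | python3 jog.py
```

```text
t: 9.78
ee_pos: [567.8, 163.4, 138.1]
orientation: [-1.804, -2.57, 0.003]
ft_force: [0.0, 0.8, 0.9]
width: 60.0
grasp_force: 0.0
t: 10.2
ee_pos: [568.5, 164.9, 139.5]
orientation: [1.802, 2.573, 0.002]
ft_force: [-1.2, -0.6, -0.4]
width: 30.2
grasp_force: 0.0
t: 10.53
ee_pos: [568.3, 164.9, 138.8]
orientation: [1.802, 2.573, 0.0]
ft_force: [0.3, -0.5, 1.6]
width: 11.7
grasp_force: 29.9
```

Gripped at 11.7 mm with 30 N. I turn clockwise and watch the moment.

Scaled: 0.12 rad is 0.0764.

```bash
cat > o.py <<'E'
from h import *
o=ctrl.get_obs();print('q6',o['qpos'][5].round(3),'q1',o['qpos'][0].round(3),'M',o['moment'].round(2),'F',o['ft_force'].round(1),'tau6',o['joint_torque'][5].round(2))
E
python3 o.py; echo '[[[0, 0, 0, 0, 0, 0.0764], [0, 0, 0, 0, 0, 0.0764], [0, 0, 0, 0, 0, 0.0764], [0, 0, 0, 0, 0, 0.0764], [0, 0, 0, 0, 0, 0]]]' | python3 jog.py;python3 o.py; echo '[[[0, 0, 0, 0, 0, 0.0764], [0, 0, 0, 0, 0, 0.0764], [0, 0, 0, 0, 0, 0.0764], [0, 0, 0, 0, 0, 0]]]' | python3 jog.py; python3 o.py
```

```text
q6 -0.087 q1 0.262 M [-0.08 -0.04 -0.01] F [ 0.3 -0.5  1.6] tau6 -0.02
t: 10.95
ee_pos: [568.6, 164.9, 138.8]
orientation: [2.366, 2.066, 0.001]
ft_force: [0.5, 0.8, 0.5]
width: 11.7
grasp_force: 29.9
q6 0.397 q1 0.262 M [-0.08 -0.2  -0.03] F [0.5 0.8 0.5] tau6 1.63
t: 11.28
ee_pos: [568.8, 164.8, 138.8]
orientation: [2.695, 1.614, 0.002]
ft_force: [3.5, -1.0, -0.1]
width: 12.3
grasp_force: 29.9
q6 0.754 q1 0.262 M [-0.22 -0.36 -0.05] F [ 3.5 -1.  -0.1] tau6 1.64
```

Scaled: 0.1 rad is 0.0637.

```bash
for i in 1; do :; done; echo '[[[0, 0, 0, 0, 0, 0.0637], [0, 0, 0, 0, 0, 0.0637], [0, 0, 0, 0, 0, 0]]]' | python3 jog.py | tail -2;python3 o.py; echo '[[[0, 0, 0, 0, 0, 0.0637], [0, 0, 0, 0, 0, 0.0637], [0, 0, 0, 0, 0, 0]]]' | python3 jog.py| tail -2; python3 o.py; echo '[[[0, 0, 0, 0, 0, 0.0637], [0, 0, 0, 0, 0, 0.0637], [0, 0, 0, 0, 0, 0]]]' | python3 jog.py| tail -2; python3 o.py
```

```text
width: 11.6
grasp_force: 29.9
q6 0.951 q1 0.262 M [-0.3  -0.6  -0.02] F [ 4.2 -0.7 -1.3] tau6 1.33
width: 11.7
grasp_force: 29.9
q6 1.15 q1 0.262 M [-0.38 -0.74 -0.07] F [ 4.7 -0.9 -1.5] tau6 1.23
width: 12.2
grasp_force: 29.9
q6 1.35 q1 0.262 M [-0.48 -0.68 -0.07] F [ 5.  -2.5 -0.9] tau6 1.23
```

Scaled: 0.1 rad is 0.0637.

```bash
echo '[[[0, 0, 0, 0, 0, 0.0637], [0, 0, 0, 0, 0, 0.0637], [0, 0, 0, 0, 0, 0]]]' | python3 jog.py | tail -2;python3 o.py; echo '[[[0, 0, 0, 0, 0, 0.0637], [0, 0, 0, 0, 0, 0.0637], [0, 0, 0, 0, 0, 0]]]' | python3 jog.py| tail -2; python3 o.py
```

```text
width: 11.8
grasp_force: 29.9
q6 1.55 q1 0.262 M [-0.57 -0.71 -0.04] F [ 4.6 -2.5 -0.6] tau6 1.23
width: 11.7
grasp_force: 29.9
q6 1.75 q1 0.261 M [-0.64 -0.71  0.01] F [ 5.5 -3.8 -1.9] tau6 1.23
```

Scaled: 0.1 rad is 0.0637.

```bash
echo '[[[0, 0, 0, 0, 0, 0.0637], [0, 0, 0, 0, 0, 0.0637], [0, 0, 0, 0, 0, 0]]]' | python3 jog.py | tail -2;python3 o.py
```

```text
width: 11.8
grasp_force: 29.9
q6 1.95 q1 0.261 M [-0.78 -0.75 -0.08] F [ 6.3 -3.8 -1.3] tau6 1.23
```

Scaled: 0.1 rad is 0.0637.

```bash
echo '[[[0, 0, 0, 0, 0, 0.0637], [0, 0, 0, 0, 0, 0.0637], [0, 0, 0, 0, 0, 0]]]' | python3 jog.py | tail -2;python3 o.py; echo '[[[0, 0, 0, 0, 0, 0.0637], [0, 0, 0, 0, 0, 0.0382], [0, 0, 0, 0, 0, 0]]]' | python3 jog.py | tail -2;python3 o.py
```

```text
width: 14.4
grasp_force: 33.1
q6 2.148 q1 0.262 M [-0.64 -0.01  0.82] F [ 1.2 -3.8  3. ] tau6 2.25
width: 17.8
grasp_force: 35.8
q6 2.306 q1 0.262 M [-0.83 -0.26  0.97] F [ 2.7 -4.9  3.3] tau6 1.79
```

Seated: the moment rose to 0.97 N m and the bar twisted in the pads, with the aligned seat at about q6 = 2.01. I back off 1.57 rad, to q6 ≈ 0.44.

Scaled: -0.1 rad is -0.0637.

```bash
echo '[[[0, 0, 0, 0, 0, -0.0637], [0, 0, 0, 0, 0, -0.0637], [0, 0, 0, 0, 0, 0]]]' | python3 jog.py | tail -2;python3 o.py; echo '[[[0, 0, 0, 0, 0, -0.0637], [0, 0, 0, 0, 0, -0.0637], [0, 0, 0, 0, 0, 0]]]' | python3 jog.py| tail -2; python3 o.py; echo '[[[0, 0, 0, 0, 0, -0.0637], [0, 0, 0, 0, 0, -0.0637], [0, 0, 0, 0, 0, -0.0637], [0, 0, 0, 0, 0, -0.0637], [0, 0, 0, 0, 0, -0.0637]]]' | python3 jog.py| tail -2; python3 o.py
```

```text
width: 13.5
grasp_force: 29.2
q6 2.099 q1 0.262 M [-0.65  0.66  0.43] F [-1.7 -2.6  6. ] tau6 -0.84
width: 11.8
grasp_force: 30.0
q6 1.9 q1 0.262 M [-0.64  0.86  0.11] F [-2.4 -3.5  6.9] tau6 -1.24
width: 12.0
grasp_force: 30.0
q6 1.4 q1 0.261 M [-1.7   0.61 -0.17] F [-1.4 -7.7  7.5] tau6 1.5
```

Scaled: -0.1 rad is -0.0637.

```bash
echo '[[[0, 0, 0, 0, 0, -0.0637], [0, 0, 0, 0, 0, -0.0637], [0, 0, 0, 0, 0, -0.0637], [0, 0, 0, 0, 0, -0.0637], [0, 0, 0, 0, 0, -0.0637]]]' | python3 jog.py| tail -2; echo '[[[0, 0, 0, 0, 0, -0.0637], [0, 0, 0, 0, 0, -0.0637], [0, 0, 0, 0, 0, -0.0637], [0, 0, 0, 0, 0, -0.0637], [0, 0, 0, 0, 0, -0.0318]]]' | python3 jog.py| tail -2;echo '[[[0, 0, 0, 0, 0, 0], [0, 0, 0, 0, 0, 0], [0, 0, 0, 0, 0, 0]]]' | python3 jog.py; python3 o.py; python3 - <<'E'
from m import *
grab('wrist','w5')
E
```

```text
width: 11.9
grasp_force: 30.0
width: 11.6
grasp_force: 30.0
t: 15.28
ee_pos: [568.2, 162.7, 138.8]
orientation: [2.423, 1.997, -0.003]
ft_force: [2.2, -12.5, 3.4]
width: 11.4
grasp_force: 30.0
q6 0.455 q1 0.26 M [-2.51 -0.3   0.06] F [  2.2 -12.5   3.4] tau6 0.04
```

View pics/w5.png

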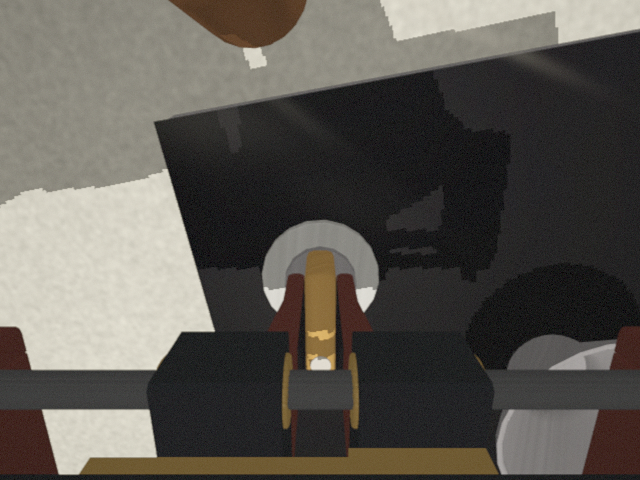

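The wing is held square between the pads, with its dot at (320,364), and q6 is 1.57 rad back from the seat. Handing in.

```bash
python3 -c "
from workcell import ctrl, cams, order
print(order.close_job())"
```

```text
the job is handed in; nothing more can be done
None
```

I pressed the button and let it spring back, turned its head clockwise to the stop, seated the thumbscrew, backed it off about 1.57 rad and handed the job in still gripping it at 30 N; the hand-in gave no verdict, and I didn't re-check the button, jars or bottle at the end.

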